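# Heft the spindle tubes and clear the empties out of the caddy

## Robot

A 6-joint arm with a two-finger parallel gripper is mounted at the origin on a cart in front of the work surface, level with it; the furniture and walls round the work are solid. World frame = base frame: x ahead of the robot, y to its left, z up, the work surface at z = 0. Lengths are in mm, angles in degrees, forces in N, time in s.
With the tool pointing down it reaches from about 350 to 850 mm from the base axis. Payload 8.1 kg.
Tool frame: the origin (TCP) lies at the very end of the fingers, on their centre line; the grasp point (between the pads) lies 19 mm behind it; z points along the fingers, y is the line along which they close (so a half turn about z gives the same grasp; the last joint's range is limited). The gripper opens to 85 mm and grips with 20 to 120 N. Pads are 22 mm wide; open, the fingers measure 114 mm over their backs; the gripper's body (76 mm by 85 mm) begins 54 mm behind the grasp point. The pads swing forward as they close: fully open they stand 13 mm farther back than shut.
Start: joints at [63.919, 7.471, 85.268, -0, 87.261, -4.893], TCP at [216.836, 559.453, 231.292] pointing down, gripper open.
Joint ranges: [-169.43, 169.43], [-51.17, 129.36], [1.28, 143.12], [-76.62, 256.62], [0, 156.53], [-152.29, 152.29]. Speed limits (degrees/s): [136.94, 136.94, 159.86, 180, 180, 180].

## Interface

Orientations are given as [roll, pitch, yaw] about the fixed x, y, z axes, in that order (R = Rz(yaw) Ry(pitch) Rx(roll)).
In Python, from bench import * gives the robot as it stands.
- The arm moves only by the tool play_rows, never from a script. Its argument "increments" is a list of rows, each a list of 3 entries, a list of its own where there are three numbers: the gripper's target within -1 to 1 (fully open at 1, half-way at 0, shut at -1), then the shift along the tool's x, y, z in mm, then the turn about the tool's z in rad. A call has 1 to 12 rows; each row shifts and turns the commanded pose from where the row before left it, along the tool's axes as they then stand; what a row does not reach is not made up. A row lasts 1/12 s, in which the tool goes at most 41.7 mm and 7.16 degrees, less where a joint would pass 70% of its speed; a pose out of reach is approached as far as the arm can. A call is refused whole if a number of a shift passes 41.7 or a number of a turn 0.125, either way. A call with a gripper value outside its range is refused whole. The fingers move at their own pace and stop on an object; "force" is the grip in N (left out, the last holds). Time passes only in rows, so rows that do not move let the fingers close. It gives the time, the measured TCP pose, the force, the opening and the grip force at its end, in the units of the state.
- sense(): the state, without advancing time (a new reading comes with each control period).
- snapshot(name): name is "scene" or "top" or "wrist"; returns a dict with "color" (384x512x3 uint8, red, green, blue), "intrinsics" (3x3 intrinsics, pixels), "k1" (the pictures are not rectified: a ray, as slopes to the right and down, at radius r is drawn at 1 + k1 r^2 times it, then the intrinsics apply), "world_from_camera" (4x4, takes a point from camera to world coordinates). Camera axes: x right, y down, z forward; pixel columns grow to the right and rows downward; lengths in mm; the calibration is good to about 2 mm. A picture is of the moment at which its call begins. There is no depth.
- hand_in(): hands the job in; it is judged then, once.
Trained networks look in a picture, given as the dict that the camera call returned (one of the last four; its "shot" number tells which), for a name from the list of things; names that differ only in an ending like _2 or _b are one class to them, and where a whole thing is asked for, a point or a joint stands for the part that bears it (a point fixed in the world has none). Each returns a list of dicts, best first, with "p" (0 to 1); they miss things now and then, are a little off and sometimes report something else, mostly with a low value. They report only what shows in the picture. A call takes as long as a camera call. They do not tell look-alikes from the thing itself.
- find_in(query, picture): "xyz" ([x, y, z] in mm, in the coordinates of the camera as it stood for that picture, good to about 4 mm: the middle of the surface that is visible of it).
- regions_of(query, picture): "mask" (384x512 bool, what is visible of it).
- pinpoint(query, picture): "xyz" ([x, y, z] in mm, in the coordinates of the camera as it stood for that picture, good to about 4 mm: a listed point, or the origin of a listed thing).
The state is a dict: "time": time; "joint_pos": joint angles; "qd": joint speeds; "joint_efforts": joint torques, N m; "tool_pos": TCP position; "tcp_rot": TCP orientation; "ft_force": force on the tool from outside, world axes, zero at the start; "wrist_torque": the same for the moment, N m; "finger_gap": finger opening in mm; "grip_force": force on a finger pad.
Only numpy, scipy, OpenCV 4.12 (cv2) and the standard library are available. Lean on these libraries where they do the work, as an engineer would, in place of code of your own. Each camera call takes 0.05 s, during which the arm holds its last target. There are 200 camera calls.

## Task

The four closed grey tubes all look alike, but some hold a steel spindle and some are empty: only their weight in the hand tells which. Keep the slanted caddy for loaded tubes only: every loaded tube must end fully home in a caddy socket, cap up, and every empty one must stand upright, cap up, in a free cell of the blue crate. Leave everything else on the bench where it is.

Things in the scene. Friction and masses are not known exactly. Their poses are not given: they have to be found in the camera images.
- tube_a_centre (a point): one of four identical-looking closed tubes, opaque grey with a pale band and a fixed ribbed orange cap on top: 40 mm diameter, cap included, 130 mm long, cap = top 20 mm, bottom 9 mm taper to 32. The point is its centre, 65 mm from either end; z runs along it to the cap. Empty it weighs about 0.1 kg, with a steel spindle inside 0.4 to 0.55 kg; the inside may shift 1 to 2 mm. It starts in the caddy.
- tube_b_centre (a point): one of four identical-looking closed tubes, opaque grey with a pale band and a fixed ribbed orange cap on top: 40 mm diameter, cap included, 130 mm long, cap = top 20 mm, bottom 9 mm taper to 32. The point is its centre, 65 mm from either end; z runs along it to the cap. Empty it weighs about 0.1 kg, with a steel spindle inside 0.4 to 0.55 kg; the inside may shift 1 to 2 mm. It starts in the caddy.
- tube_c_centre (a point): one of four identical-looking closed tubes, opaque grey with a pale band and a fixed ribbed orange cap on top: 40 mm diameter, cap included, 130 mm long, cap = top 20 mm, bottom 9 mm taper to 32. The point is its centre, 65 mm from either end; z runs along it to the cap. Empty it weighs about 0.1 kg, with a steel spindle inside 0.4 to 0.55 kg; the inside may shift 1 to 2 mm. It starts standing upright on the bench.
- tube_d_centre (a point): one of four identical-looking closed tubes, opaque grey with a pale band and a fixed ribbed orange cap on top: 40 mm diameter, cap included, 130 mm long, cap = top 20 mm, bottom 9 mm taper to 32. The point is its centre, 65 mm from either end; z runs along it to the cap. Empty it weighs about 0.1 kg, with a steel spindle inside 0.4 to 0.55 kg; the inside may shift 1 to 2 mm. It starts standing upright on the bench.
- caddy: fixed wooden caddy, 204 mm wide (y), 130 deep (x), 108 high: a drilled block between cheeks. Origin at the centre of its underside, z up, front to -x. Two round flat-bottomed sockets, 43.5 mm bore, 48 deep, 80 apart along y, lean 0.45 rad (26 deg) from vertical to its front: their axis points out along (-0.435, 0, 0.900) in its frame; the block's face is square to it. Play lets a tube lean up to 5 deg more.
- mouth_left (a point): centre of the mouth of the caddy's socket at y = +40 mm of the caddy
- seat_left (a point): where the centre of a tube lies that is fully home in the caddy's socket at y = +40 mm of the caddy; 17 mm out from the mouth along the socket's axis
- mouth_right (a point): centre of the mouth of the caddy's socket at y = -40 mm of the caddy
- seat_right (a point): where the centre of a tube lies that is fully home in the caddy's socket at y = -40 mm of the caddy; 17 mm out from the mouth along the socket's axis
- crate: fixed blue crate for empties, 140 x 140 mm, walls 60 high, walls and floor 4 thick, open on top; a cross of dividers as high as the walls makes four cells about 64 mm square, centred at x = +-34, y = +-34 mm. Origin at the centre of its underside, axes along its sides, z up. The cell at x = +34, y = -34 holds a white jar (30 mm wide, 42 high), fixed; the other three are free.
- mug: white mug, 92 x 127 mm with the handle, 95 mm high, origin under its middle (with the handle, which points to its -y); bystander
- spray_bottle: spray bottle, 54 x 118 mm, 259 mm high, origin at the centre of its underside; bystander
- jar_grit: small dark jar with a red cap, 30 mm diameter, 42 mm high, origin at the centre of its underside; bystander
- spirit_lamp: purple glass spirit lamp with a brass burner, 62 mm diameter, 74 mm high, origin at the centre of its underside; bystander
- scale: black pocket scale, 121 x 72 x 19 mm, origin at the centre of its underside; bystander
There are look-alikes about, which are no part of the job. What is shaped like the part that bears tube_c_centre but green or pink is not meant.

How it is judged (in metres and radians):
At the end, for the whole second after the job is handed in: each tube that holds a spindle sits in one of the caddy's two sockets with its centre within 10 mm of the fully home point, cap up, its whole weight on the caddy; each empty tube stands upright (within 0.15 rad) on the floor of a cell of the crate; all four are at rest ((((distance between tube_a_centre and seat_left below 0.01 m or distance between tube_a_centre and seat_right below 0.01 m) and angle between tube_a_centre's own z axis and vertical between 0.3 and 0.6 rad and contact force between tube_a and caddy above 3 N) or (x of tube_a_centre in the frame of crate between -0.06 and 0.06 m and y of tube_a_centre in the frame of crate between -0.06 and 0.06 m and z of tube_a_centre in the frame of crate between 0.06 and 0.078 m and angle between tube_a_centre's own z axis and vertical below 0.15 rad and contact force between tube_a and crate between 0.3 and 2.4 N)) and (((distance between tube_b_centre and seat_left below 0.01 m or distance between tube_b_centre and seat_right below 0.01 m) and angle between tube_b_centre's own z axis and vertical between 0.3 and 0.6 rad and contact force between tube_b and caddy above 3 N) or (x of tube_b_centre in the frame of crate between -0.06 and 0.06 m and y of tube_b_centre in the frame of crate between -0.06 and 0.06 m and z of tube_b_centre in the frame of crate between 0.06 and 0.078 m and angle between tube_b_centre's own z axis and vertical below 0.15 rad and contact force between tube_b and crate between 0.3 and 2.4 N)) and (((distance between tube_c_centre and seat_left below 0.01 m or distance between tube_c_centre and seat_right below 0.01 m) and angle between tube_c_centre's own z axis and vertical between 0.3 and 0.6 rad and contact force between tube_c and caddy above 3 N) or (x of tube_c_centre in the frame of crate between -0.06 and 0.06 m and y of tube_c_centre in the frame of crate between -0.06 and 0.06 m and z of tube_c_centre in the frame of crate between 0.06 and 0.078 m and angle between tube_c_centre's own z axis and vertical below 0.15 rad and contact force between tube_c and crate between 0.3 and 2.4 N)) and (((distance between tube_d_centre and seat_left below 0.01 m or distance between tube_d_centre and seat_right below 0.01 m) and angle between tube_d_centre's own z axis and vertical between 0.3 and 0.6 rad and contact force between tube_d and caddy above 3 N) or (x of tube_d_centre in the frame of crate between -0.06 and 0.06 m and y of tube_d_centre in the frame of crate between -0.06 and 0.06 m and z of tube_d_centre in the frame of crate between 0.06 and 0.078 m and angle between tube_d_centre's own z axis and vertical below 0.15 rad and contact force between tube_d and crate between 0.3 and 2.4 N)) and linear speed of each of tube_a, tube_b, tube_c, tube_d below 0.03 m/s); the robot touches nothing.
It fails at once if the mug is shoved or knocked over (moved over 25 mm or tipped) (distance of mug from where it was at the start of the episode above 0.025 m or angle between mug's own z axis and vertical above 0.35 rad).
It fails at once if the spray bottle is shoved or knocked over (moved over 25 mm or tipped) (distance of spray_bottle from where it was at the start of the episode above 0.025 m or angle between spray_bottle's own z axis and vertical above 0.35 rad).
It fails at once if the red-capped jar is shoved or knocked over (moved over 25 mm or tipped) (distance of jar_grit from where it was at the start of the episode above 0.025 m or angle between jar_grit's own z axis and vertical above 0.35 rad).
It fails at once if the spirit lamp is shoved or knocked over (moved over 25 mm or tipped) (distance of spirit_lamp from where it was at the start of the episode above 0.025 m or angle between spirit_lamp's own z axis and vertical above 0.35 rad).
It fails at once if the pocket scale is shoved or knocked over (moved over 25 mm or tipped) (distance of scale from where it was at the start of the episode above 0.025 m or angle between scale's own z axis and vertical above 0.35 rad).
It also fails if it takes over 72 s, if anything falls off the work surface, if the arm or the gripper's body presses on something with over 40 N, if the wrist force passes 120 N, or if a joint passes its speed limit or range.

## Working session

There is one attempt and no reset: what is moved stays moved. The work goes in short steps, Python scripts to look and compute and a tool call to move; the robot and the scene stay as the last step left them, time stands still between calls to the robot, and variables do not carry over. Pictures are saved under pics/ and viewed, at most 10 in all, crops included, and the job is handed in when it is done.

Besides the shell and the picture viewer there is one more tool, called after "Request:" by a JSON object that holds its "fn" and its "kwargs", one argument or row to a line. play_rows: Moves the arm, as the interface text tells. Its arguments: {"type":"object","properties":{"increments":{"type":"array","items":{"type":"array"}},"force":{"type":"number"}},"required":["increments"]}

```bash
mkdir -p pics; ls
cat > h.py <<'E'
from bench import *
import numpy as np, cv2
def w(s,p):
    return (s["world_from_camera"]@np.r_[p,1])[:3]
def px(s,P):
    c=np.linalg.inv(s["world_from_camera"])@np.r_[P,1]; a=c[:2]/c[2]; a=a*(1+s["k1"]*(a@a))
    return (s["intrinsics"]@np.r_[a,1])[:2]
def ray(s,u,z):
    K=s["intrinsics"]; d=np.array([(u[0]-K[0,2])/K[0,0],(u[1]-K[1,2])/K[1,1]]); a=d.copy()
    for _ in range(20): a=d/(1+s["k1"]*(a@a))
    M=s["world_from_camera"]; v=M[:3,:3]@np.r_[a,1]; o=M[:3,3]
    return o+v*(z-o[2])/v[2]
def save(s,n,box=None,f=1):
    c=s["color"][:,:,::-1]
    if box: c=c[box[1]:box[3],box[0]:box[2]]
    cv2.imwrite("pics/"+n,cv2.resize(c,None,fx=f,fy=f,interpolation=cv2.INTER_CUBIC))
E
python3 - <<'E'
from h import *
np.set_printoptions(precision=1,suppress=True)
a=snapshot("scene"); b=snapshot("top")
im=np.vstack([a["color"],b["color"]])[:,:,::-1]
cv2.imwrite("pics/1.png",cv2.resize(a["color"][:,:,::-1],(800,600))); cv2.imwrite("pics/2.png",cv2.resize(b["color"][:,:,::-1],(800,600)))
for s,n in((a,"scene"),(b,"top")):
    print(n,s["world_from_camera"][:3,3])
    for q in ["tube_a_centre","caddy","mouth_left","mouth_right","seat_left","seat_right","crate","mug","spray_bottle","jar_grit","spirit_lamp","scale"]:
        for r in pinpoint(q,s)[:6]:
            if r["p"]>.2: P=w(s,r["xyz"]); print(q,round(r["p"],2),P,px(s,P))
print(sense())
E
```

```text
pics
scene [ 193.7 -783.9  686.8]
tube_a_centre 0.83 [578.3 245.5 102.7] [225.8 152.5]
tube_a_centre 0.7 [ 621.1 -221.5   -3.2] [316.  260.9]
caddy 0.58 [600.6 201.   -3.5] [239.7 184.4]
mouth_left 0.73 [593.2 243.2  83.9] [230.7 156.7]
mouth_right 0.96 [608.6 162.8  85.4] [245.4 165.9]
seat_left 0.56 [583.9 239.3  97.1] [228.3 154.4]
seat_right 0.84 [600.2 161.7 101.9] [242.8 162.1]
crate 0.97 [ 620.4 -221.5   -4.8] [315.7 261.5]
mug 0.89 [ 360.8 -257.8    0.7] [227.4 310.4]
mug 0.65 [729.8  32.   -1.6] [299.3 198.4]
mug 0.59 [398.3 283.3  -3.3] [173.7 189. ]
spray_bottle 0.94 [766.8 -69.    0.5] [327.9 211.3]
spray_bottle 0.64 [584.1 244.6  97.4] [227.7 153.6]
jar_grit 0.45 [501.4  10.4   0.2] [235.8 224.1]
spirit_lamp 0.5 [731.8  32.4   2. ] [299.8 197.2]
scale 0.88 [397.9 280.5  -3.5] [173.9 189.5]
scale 0.25 [589.7   1.1  59.6] [264.  200.2]
top [ 406.1   -8.2 1222.2]
tube_a_centre 0.53 [584.3 238.1  96.8] [174.3 194.8]
caddy 0.71 [609.6 204.5   3.3] [189.8 191.8]
mouth_left 0.6 [596.4 238.9  83.6] [175.1 191.9]
mouth_right 0.72 [609.8 162.5  83.1] [198.3 187.7]
mouth_right 0.27 [ 367.1 -256.1    0.1] [322.  260.2]
seat_left 0.86 [587.4 239.6 103.6] [173.5 193.6]
seat_right 0.69 [604.8 164.2 101.9] [196.9 188.2]
crate 0.56 [ 625.3 -215.8    0.5] [307.9 186.8]
mug 0.76 [ 363.9 -257.3    0.8] [322.5 261.2]
spray_bottle 0.83 [768.7 -69.8  -2.1] [266.5 148.4]
jar_grit 0.53 [502.9   8.9  -1.1] [245.2 221.6]
spirit_lamp 0.63 [730.2  31.1   2.8] [238.7 158.5]
scale 0.81 [395.2 280.7   1. ] [166.4 253.5]
{'time': 1.3, 'joint_pos': array([63.9,  7.5, 85.3, -0. , 87.3, -4.9]), 'qd': array([-0.1,  0.1, -0. , -0. ,  0.1, -0.1]), 'joint_efforts': array([ -0. , -56.9, -50.1,  -0. ,   0. ,  -0. ]), 'tool_pos': array([216.8, 559.5, 231.3]), 'tcp_rot': array([180. ,   0. , 158.8]), 'ft_force': array([0.7, 0.5, 0.5]), 'wrist_torque': array([ 0.,  0., -0.]), 'grip_force': 0.0, 'finger_gap': 85.80864341379268}
```

View pics/1.png

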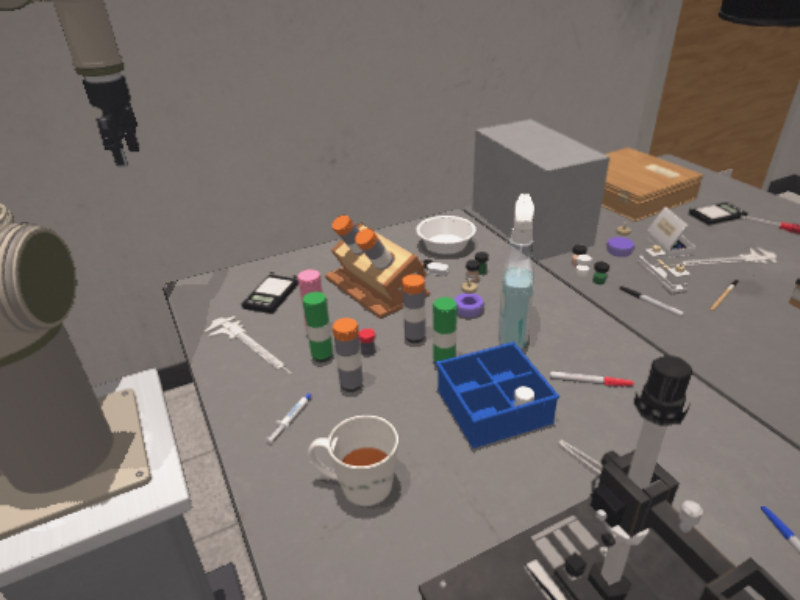

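View pics/2.png

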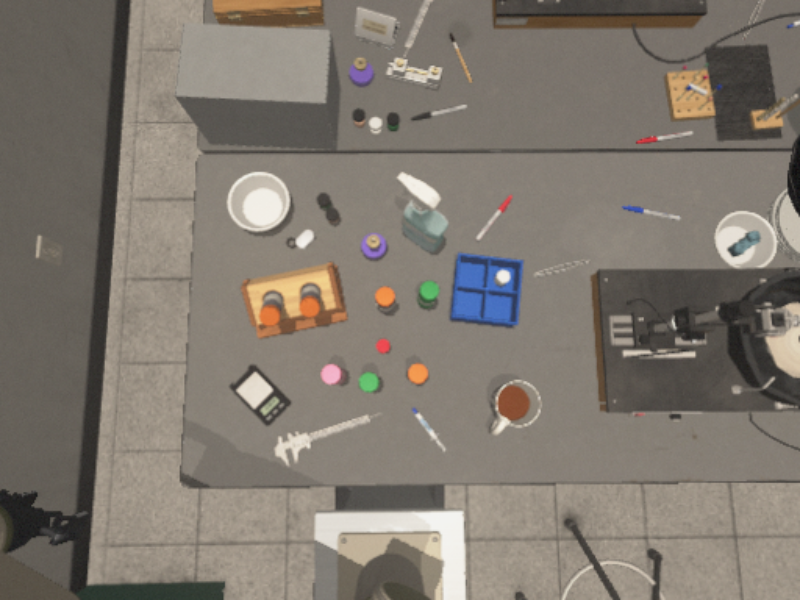

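Scene picture: the bench tubes are the orange-capped ones at (413,310) and (347,355). Top picture: the same two are at (386,296) and (418,373), and caddy tubes A and B are at (271,314) and (310,305). Possible confusions, top picture: green look-alikes at (429,292) and (369,381), pink at (331,374), red jar cap at (383,346). I choose orange ribbed caps only.

Run:
```python
from h import *
np.set_printoptions(precision=1,suppress=True)
a=snapshot("scene"); b=snapshot("top")
def blobs(s):
    h=cv2.cvtColor(s["color"],cv2.COLOR_RGB2HSV); m=cv2.inRange(h,(5,170,120),(16,255,255))
    n,l,st,c=cv2.connectedComponentsWithStats(m); return [(c[i],st[i]) for i in range(1,n) if st[i,4]>40]
for s in(a,b):
    for c,st in blobs(s): print(s["shot"],c,st,"z120:",ray(s,c,120),"z123",ray(s,c,150))
s=b;h=cv2.cvtColor(s["color"],cv2.COLOR_RGB2HSV); m=cv2.inRange(h,(105,140,40),(125,255,255))
n,l,st,c=cv2.connectedComponentsWithStats(m); i=1+st[1:,4].argmax(); r=cv2.minAreaRect(np.argwhere(l==i)[:,::-1].astype(np.float32))
print("crate",c[i],r,[ray(s,p,60) for p in cv2.boxPoints(r)],ray(s,r[0],60))
# caddy pose from predictions
for q in("tube_a_centre","mouth_left","mouth_right"):
  for s in(a,b):
    for r in pinpoint(q,s): 
        if r["p"]>.2: print(q,round(r["p"],2),w(s,r["xyz"]))
cv2.imwrite("pics/3.png",np.hstack([cv2.resize(b["color"][165:265,150:300,::-1],None,fx=3,fy=3,interpolation=2),cv2.resize(a["color"][120:260,190:290,::-1],None,fx=2.14,fy=2.14)[:300]]))
```

```text
3 [218.6 143.5] [213 138  12  12 112] z120: [570.4 284.5 120. ] z123 [550.4 227.9 150. ]
3 [233.9 152.4] [228 146  13  14 125] z120: [589.2 202.7 120. ] z123 [568.2 150.5 150. ]
3 [263.9 181.2] [257 175  14  13 147] z120: [593.5   6.5 120. ] z123 [572.3 -35.4 150. ]
3 [220.5 210.4] [213 204  16  14 176] z120: [436.2 -60.  120. ] z123 [423.3 -98.3 150. ]
3 [232.8 292.4] [220 288  27  10 193] z120: [ 357.5 -315.3  120. ] z123 [ 348.8 -340.1  150. ]
4 [246.  189.5] [241 184  11  12 108] z120: [596.4   4.1 120. ] z123 [591.2   3.8 150. ]
4 [197.7 196.1] [192 190  12  13 125] z120: [576.2 158.7 120. ] z123 [571.5 154.2 150. ]
4 [172.4 201.9] [166 196  13  13 128] z120: [558.  238.7 120. ] z123 [553.9 232.  150. ]
4 [267.4 238.5] [262 233  11  12  81] z120: [439.6 -62.4 120. ] z123 [438.7 -60.9 150. ]
crate [309.3 186.9] ((311.3414611816406, 184.9268341064453), (42.40571212768555, 41.080528259277344), 6.34019136428833) [array([ 559.6, -136.6,   60. ]), array([ 700.9, -155.6,   60. ]), array([ 683.5, -300.1,   60. ]), array([ 542.6, -278.3,   60. ])] [ 621.  -217.6   60. ]
tube_a_centre 0.75 [581.4 246.  100. ]
tube_a_centre 0.58 [587.7 239.   99.7]
mouth_left 0.93 [590.3 242.3  85.1]
mouth_left 0.36 [433.1 -57.7  63.2]
mouth_left 0.74 [595.2 241.1  82.2]
mouth_right 0.81 [608.1 164.4  82.9]
mouth_right 0.92 [610.9 161.2  83.5]
mouth_right 0.65 [503.8  12.1  -0.8]
```

View pics/3.png

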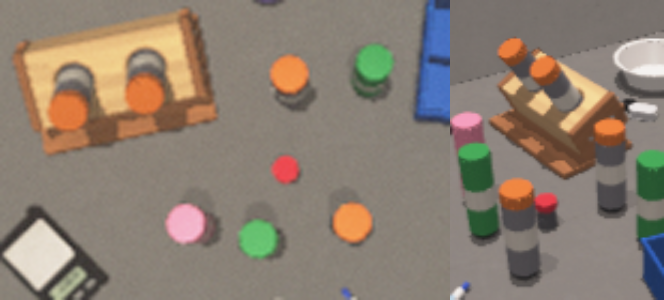

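Crops confirm C at about (594,5) and D at about (439,-61) mm, both orange-capped. I'll move over D first.

Request:
{"fn": "play_rows", "kwargs": {
  "increments": [
    [0.5,[0,0,0],-0.124],
    [0.5,[0,0,0],-0.124],
    [0.5,[0,0,0],-0.122],
    [0.5,[-12,-34,0],0],
    [0.5,[-12,-34,0],0],
    [0.5,[-12,-34,0],0],
    [0.5,[-12,-34,0],0],
    [0.5,[-12,-34,0],0],
    [0.5,[-12,-34,0],0],
    [0.5,[-12,-34,0],0],
    [0.5,[-12,-34,0],0],
    [0.5,[-12,-34,0],0]
  ],
  "force": 40
}}

```text
time: 2.7
tool_pos: [325.1, 251.9, 231.5]
tcp_rot: [180.0, 0.0, -180.0]
ft_force: [1.6, -0.1, 0.0]
finger_gap: 64.0
grip_force: 0.0
```

Request:
{"fn": "play_rows", "kwargs": {
  "increments": [
    [0.5,[-12,-34,0],0],
    [0.5,[-12,-34,0],0],
    [0.5,[-12,-34,0],0],
    [0.5,[-12,-34,0],0],
    [0.5,[-12,-34,0],0],
    [0.5,[-12,-34,0],0],
    [0.5,[-12,-34,0],0],
    [0.5,[-12,-34,0],0],
    [0.5,[-6,-8,0],0],
    [0.5,[0,0,0],0]
  ]
}}

```text
time: 3.53
tool_pos: [427.6, -28.7, 231.3]
tcp_rot: [-180.0, 0.0, 179.8]
ft_force: [0.1, 0.6, 0.0]
finger_gap: 64.0
grip_force: 0.0
```

Run:
```python
from h import *
np.set_printoptions(precision=1,suppress=True)
s=snapshot("wrist"); save(s,"4.png",None,1)
h=cv2.cvtColor(s["color"],cv2.COLOR_RGB2HSV); m=cv2.inRange(h,(5,170,100),(16,255,255))
n,l,st,c=cv2.connectedComponentsWithStats(m)
for i in range(1,n):
  if st[i,4]>80:
    p=np.argwhere(l==i)[:,::-1].astype(np.float32); print(c[i],st[i],cv2.minEnclosingCircle(p),ray(s,c[i],130))
for r in pinpoint("tube_d_centre",s)+find_in("tube_d_centre",s): print(r["p"],w(s,r["xyz"]))
print(s["world_from_camera"])
```

```text
[ 29.3 127.1] [  11   97   37   61 1533] ((32.5, 127.0), 31.784528732299805) [ 370.4 -214.7  130. ]
[219.4 201.5] [ 198  179   44   46 1524] ((219.0894775390625, 201.4031524658203), 22.615283966064453) [435.6 -60.1 130. ]
[506.3 320. ] [499 303  13  37 336] ((511.0, 321.0), 18.000099182128906) [565.8 230.3 130. ]
[284.3 329.4] [268 319  37  23 480] ((285.7630615234375, 335.7350769042969), 18.526992797851562) [575.    1.2 130. ]
0.6 [436.1 -63.5  69.1]
0.88 [424.9 -59.8 133.3]
[[  0.    1.    0.3 349.5]
 [  1.   -0.   -0.  -29.8]
 [ -0.    0.3  -1.  374.9]
 [  0.    0.    0.    1. ]]
```

View pics/4.png

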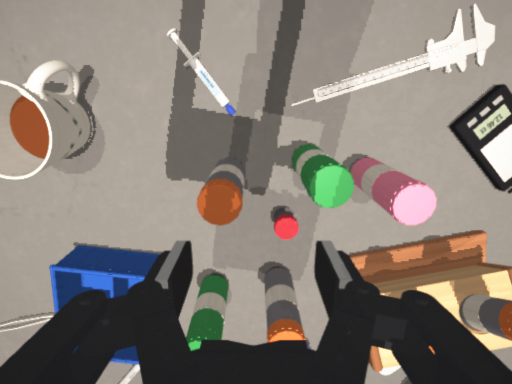

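Wrist view: D's cap is at (219,201), i.e. (436,-61) mm. Green and pink look-alikes are at (328,185) and (412,200).

Request:
{"fn": "play_rows", "kwargs": {
  "increments": [
    [0.5,[-9.5,-32,0],0],
    [0.5,[0,0,38],0],
    [0.5,[0,0,38],0],
    [0.5,[0,0,38],0],
    [0.5,[0,0,34],0],
    [0.5,[0,0,0],0],
    [-1,[0,0,0],0],
    [-1,[0,0,0],0],
    [-1,[0,0,0],0],
    [-1,[0,0,0],0],
    [-1,[0,0,0],0],
    [-1,[0,0,0],0]
  ],
  "force": 40
}}

```text
time: 4.68
tool_pos: [438.3, -58.8, 85.7]
tcp_rot: [-180.0, 0.2, -180.0]
ft_force: [-0.9, 0.4, 7.6]
finger_gap: 39.0
grip_force: 40.7
```

Request:
{"fn": "play_rows", "kwargs": {
  "increments": [
    [-1,[0,0,-20],0],
    [-1,[0,0,-20],0],
    [-1,[0,0,0],0],
    [-1,[0,0,0],0],
    [-1,[0,0,0],0]
  ]
}}

```text
time: 5.1
tool_pos: [436.4, -58.5, 123.2]
tcp_rot: [-180.0, 0.0, -180.0]
ft_force: [0.4, 0.4, -1.7]
finger_gap: 39.1
grip_force: 40.7
```

```bash
python3 -c "
from h import *
s=sense();print(s)"
```

```text
{'time': 5.1, 'joint_pos': array([-1.43169664e+01, -1.35586346e+01,  1.17042323e+02, -7.84882077e-04,
        7.64985531e+01, -1.04321204e+02]), 'qd': array([ 0.05020658,  0.78449302,  1.12411571,  0.05178511, -0.08141927,
       -0.01875974]), 'joint_efforts': array([-7.22004697e-03, -3.69012773e+01, -4.95469201e+01,  1.76821841e-04,
       -3.58333311e-02,  6.77754633e-04]), 'tool_pos': array([436.44065175, -58.54887811, 123.17584732]), 'tcp_rot': array([-1.79994868e+02,  1.70179841e-02, -1.79995579e+02]), 'ft_force': array([ 0.4162172 ,  0.39985195, -1.70790982]), 'wrist_torque': array([-0.06189962,  0.00411942, -0.02517602]), 'grip_force': 40.693416176363826, 'finger_gap': 39.12032266966752}
```

Request:
{"fn": "play_rows", "kwargs": {
  "increments": [
    [-1,[0,0,-24],0],
    [-1,[0,0,-24],0],
    [-1,[-24.5,-31.5,0],0],
    [-1,[-24.5,-31.5,0],0],
    [-1,[-24.5,-31.5,0],0],
    [-1,[-24.5,-31.5,0],0],
    [-1,[-24.5,-31.5,0],0],
    [-1,[-24.5,-31.5,0],0],
    [-1,[0,0,0],0],
    [-1,[0,0,0],0],
    [-1,[0,0,0],0],
    [-1,[0,0,0],0]
  ]
}}

```text
time: 6.1
tool_pos: [582.8, -246.5, 170.8]
tcp_rot: [180.0, -0.1, -180.0]
ft_force: [-0.7, 0.7, -0.3]
finger_gap: 38.9
grip_force: 40.8
```

D is empty (about 1 N), so it goes into the crate.

Request:
{"fn": "play_rows", "kwargs": {
  "increments": [
    [-1,[0,0,30],0],
    [-1,[0,0,30],0],
    [-1,[0,0,19],0],
    [-1,[0,0,0],0],
    [-1,[0,0,0],0]
  ]
}}

```text
time: 6.52
tool_pos: [582.7, -246.1, 92.2]
tcp_rot: [180.0, -0.0, -179.9]
ft_force: [-0.1, -0.6, -1.2]
finger_gap: 39.2
grip_force: 41.3
```

Run:
```python
from h import *
s=snapshot("wrist"); save(s,"5.png",(100,150,420,384),1.8); print(sense()["ft_force"],sense()["tool_pos"])
```

```text
[ 0.15384101  0.36995497 -0.52893157] [ 583.41601919 -246.59243465   93.27254245]
```

View pics/5.png

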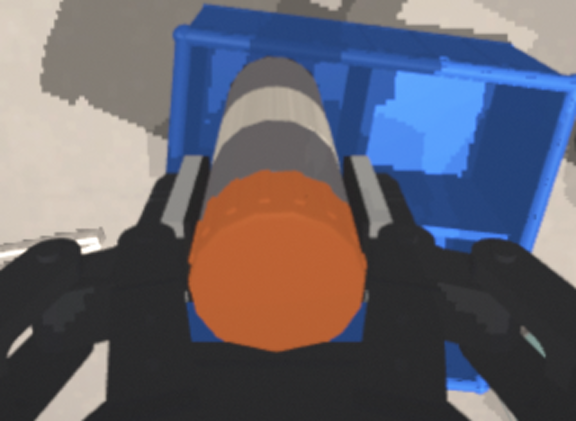

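Request:
{"fn": "play_rows", "kwargs": {
  "increments": [
    [-1,[0,0,5],0],
    [0.35,[0,0,0],0],
    [0.35,[0,0,0],0],
    [0.35,[0,0,0],0],
    [0.35,[0,0,-35],0],
    [0.35,[0,0,-35],0],
    [0.35,[0,0,-40],0],
    [0.4,[-1,40,0],0],
    [0.4,[-1,40,0],0],
    [0.4,[-1,40,0],0],
    [0.4,[-1,40,0],0],
    [0.4,[-1,40,0],0]
  ]
}}

```text
time: 7.57
tool_pos: [588.4, -45.9, 198.0]
tcp_rot: [-180.0, 0.1, 180.0]
ft_force: [0.4, 0.3, -0.3]
finger_gap: 59.4
grip_force: 0.0
```

Request:
{"fn": "play_rows", "kwargs": {
  "increments": [
    [0.4,[-1,40,0],0],
    [0.4,[-1,12,0],0],
    [0.4,[0,0,0],0]
  ]
}}

```text
time: 7.82
tool_pos: [590.6, 8.0, 197.8]
tcp_rot: [180.0, 0.0, -179.7]
ft_force: [0.8, 0.3, -0.6]
finger_gap: 60.0
grip_force: 0.0
```

```bash
cat >> h.py <<'E'
def oranges(s,z=130,amin=80):
    h=cv2.cvtColor(s["color"],cv2.COLOR_RGB2HSV); m=cv2.inRange(h,(5,170,100),(16,255,255))
    n,l,st,c=cv2.connectedComponentsWithStats(m)
    for i in range(1,n):
        if st[i,4]>amin: print(c[i].round(),st[i],ray(s,c[i],z).round(1))
E
python3 - <<'E'
from h import *
s=snapshot("wrist"); oranges(s)
for r in pinpoint("tube_d_centre",s): print(r["p"],w(s,r["xyz"]).round(1))
E
```

```text
[468. 188.] [ 432  162   72   59 2065] [575.1 168.4 130. ]
[250. 208.] [ 225  183   50   52 2017] [592.4   3.9 130. ]
0.32 [ 621.9 -218.3    2.5]
```

Request:
{"fn": "play_rows", "kwargs": {
  "increments": [
    [0.4,[-3,-4,35],0],
    [0.4,[0,0,40],0],
    [0.4,[0,0,40],0],
    [0.4,[0,0,0],0],
    [-1,[0,0,0],0],
    [-1,[0,0,0],0],
    [-1,[0,0,0],0],
    [-1,[0,0,0],0],
    [-1,[0,0,0],0],
    [-1,[0,0,-30],0],
    [-1,[0,0,-30],0],
    [-1,[0,0,0],0]
  ]
}}

```text
time: 8.92
tool_pos: [597.6, 0.3, 150.3]
tcp_rot: [-179.9, 0.6, -180.0]
ft_force: [2.3, 0.3, -3.5]
finger_gap: 39.9
grip_force: 41.5
```

Request:
{"fn": "play_rows", "kwargs": {
  "increments": [
    [-1,[0,0,0],0],
    [-1,[0,0,0],0]
  ]
}}

```text
time: 9.08
tool_pos: [593.3, 0.6, 142.1]
tcp_rot: [-180.0, 0.0, -180.0]
ft_force: [-0.3, 0.2, -5.3]
finger_gap: 39.5
grip_force: 41.4
```

Request:
{"fn": "play_rows", "kwargs": {
  "increments": [
    [-1,[0,0,-20],0],
    [-1,[0,0,0],0],
    [-1,[0,0,0],0]
  ]
}}

```text
time: 9.33
tool_pos: [593.6, 0.5, 161.7]
tcp_rot: [-180.0, 0.0, -180.0]
ft_force: [-0.8, -0.5, -5.2]
finger_gap: 39.5
grip_force: 41.5
```

C is loaded (about 5 N). I'll set it back down and weigh the caddy tubes.

Request:
{"fn": "play_rows", "kwargs": {
  "increments": [
    [-1,[0,0,39],0],
    [-1,[0,0,39],0],
    [-1,[0,0,0],0],
    [-1,[0,0,1],0],
    [0.4,[0,0,0],0],
    [0.4,[0,0,0],0],
    [0.4,[0,0,0],0],
    [0.4,[0,0,-20],0],
    [0.4,[0,0,-40],0],
    [0.4,[0,0,-40],0],
    [0.4,[0,0,-40],-0.089],
    [0.4,[0,0,0],-0.089]
  ]
}}

```text
time: 10.33
tool_pos: [598.3, 0.1, 235.5]
tcp_rot: [-179.7, 0.9, -169.6]
ft_force: [1.6, 0.2, 1.1]
finger_gap: 59.6
grip_force: 0.0
```

Request:
{"fn": "play_rows", "kwargs": {
  "increments": [
    [0.4,[-4.4,39.7,0],0],
    [0.4,[-4.4,39.7,0],0],
    [0.4,[-4.4,39.7,0],0],
    [0.4,[-4.4,39.7,0],0],
    [0.4,[-4.4,39.7,0],0],
    [0.4,[0,0,0],0],
    [0.4,[0,0,0],0]
  ]
}}

```text
time: 10.92
tool_pos: [579.8, 202.1, 224.3]
tcp_rot: [180.0, 0.1, -169.6]
ft_force: [-0.6, -0.5, -0.4]
finger_gap: 60.0
grip_force: 0.0
```

Run:
```python
from h import *
print(sense()["tool_pos"],sense()["tcp_rot"])
s=snapshot("wrist"); save(s,"6.png",None,1.5); oranges(s,150)
for q in("mouth_left","mouth_right","seat_left","seat_right","tube_a_centre"):
  for r in pinpoint(q,s): print(q,r["p"],w(s,r["xyz"]).round(1), px(s,w(s,r["xyz"])).round())
```

```text
[579.80124735 202.10660438 224.30312341] [ 1.79993452e+02  9.59494186e-02 -1.69563757e+02]
[ 23. 172.] [   0  149   52   47 1938] [587.3  22.5 150. ]
[300. 180.] [ 274  153   53   55 2203] [554.5 231.9 150. ]
[195. 183.] [ 169  157   54   54 2226] [571.8 153.9 150. ]
seat_left 0.2 [732.9  29.3  -2.5] [114. 246.]
seat_right 0.17 [737.3  29.2  -3.1] [114. 249.]
tube_a_centre 0.89 [581.2 234.5 101.7] [288. 193.]
```

View pics/6.png

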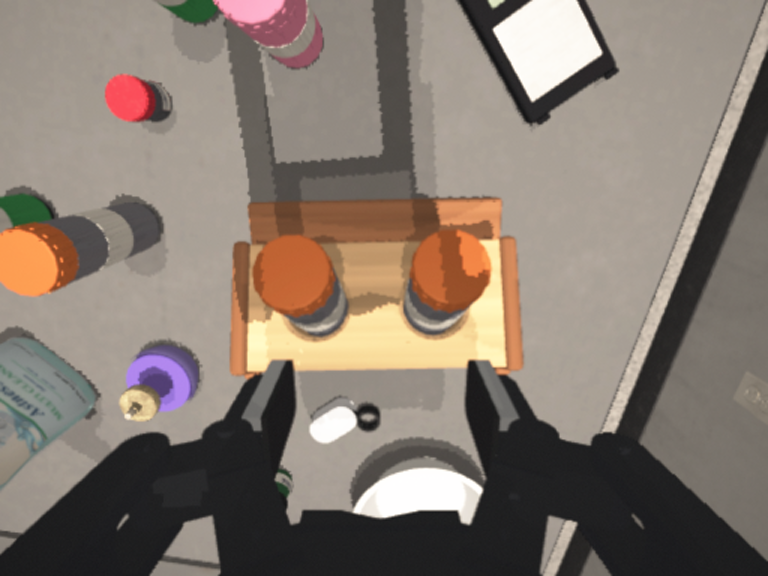

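Wrist view: caddy tube caps at (295,275) (right) and (450,272) (left), square to the tool. I'll take the right one first.

Request:
{"fn": "play_rows", "kwargs": {
  "increments": [
    [0.4,[1.5,-23,0],0],
    [0.4,[1.5,-23,0],0],
    [0.4,[0,0,0],0],
    [0.4,[0,0,39],0],
    [0.4,[0,0,39],0],
    [0.4,[0,0,38],0],
    [0.4,[0,0,0],0],
    [0.4,[0,0,0],0]
  ]
}}

```text
time: 11.88
tool_pos: [583.0, 153.0, 105.1]
tcp_rot: [180.0, -0.3, -169.9]
ft_force: [0.6, 1.0, 1.1]
finger_gap: 59.8
grip_force: 0.0
```

Request:
{"fn": "play_rows", "kwargs": {
  "increments": [
    [-1,[0,0,0],0],
    [-1,[0,0,0],0],
    [-1,[0,0,0],0],
    [-1,[0,0,0],0],
    [-1,[0,0,0],0]
  ]
}}

```text
time: 12.3
tool_pos: [587.4, 155.6, 111.5]
tcp_rot: [179.9, 0.4, -169.8]
ft_force: [-1.4, 5.0, 2.3]
finger_gap: 39.6
grip_force: 40.5
```

Request:
{"fn": "play_rows", "kwargs": {
  "increments": [
    [-1,[4.4,0,-9],0],
    [-1,[4.4,0,-9],0],
    [-1,[0,0,0],0],
    [-1,[0,0,0],0],
    [-1,[0,0,0],0]
  ]
}}

```text
time: 12.72
tool_pos: [577.6, 153.1, 126.9]
tcp_rot: [180.0, 0.2, -169.8]
ft_force: [0.7, 5.6, 1.3]
finger_gap: 39.9
grip_force: 41.6
```

Run:
```python
from h import *
s=sense();print(s["tool_pos"],s["ft_force"],s["wrist_torque"])
```

```text
[577.56318375 153.10327032 126.89567161] [0.74022725 5.62622248 1.33119875] [ 1.11432903 -0.13008511  0.15655138]
```

Request:
{"fn": "play_rows", "kwargs": {
  "increments": [
    [-1,[0,3,0],0],
    [-1,[0,0,0],0],
    [-1,[0,0,0],0]
  ]
}}

```text
time: 12.97
tool_pos: [576.7, 155.1, 125.6]
tcp_rot: [-180.0, 0.1, -169.8]
ft_force: [4.2, -0.2, 1.0]
finger_gap: 39.5
grip_force: 40.9
```

Request:
{"fn": "play_rows", "kwargs": {
  "increments": [
    [-1,[4.4,0,-9],0],
    [-1,[0,0,0],0],
    [-1,[0,0,0],0]
  ]
}}

```text
time: 13.22
tool_pos: [571.3, 154.3, 133.9]
tcp_rot: [-180.0, -0.0, -169.8]
ft_force: [0.9, 0.4, -1.8]
finger_gap: 39.6
grip_force: 40.7
```

Request:
{"fn": "play_rows", "kwargs": {
  "increments": [
    [-1,[8.8,0,-18],0],
    [-1,[8.8,0,-18],0],
    [-1,[0,0,-35],0],
    [-1,[0,0,-35],0],
    [-1,[0,0,0],0],
    [-1,[0,0,0],0],
    [-1,[0,0,0],0]
  ]
}}

```text
time: 13.8
tool_pos: [553.5, 151.2, 238.5]
tcp_rot: [-180.0, -0.2, -169.8]
ft_force: [0.1, -0.2, -4.8]
finger_gap: 39.5
grip_force: 42.4
```

Request:
{"fn": "play_rows", "kwargs": {
  "increments": [
    [-1,[0,0,-20],0],
    [-1,[0,0,0],0],
    [-1,[0,0,0],0]
  ]
}}

```text
time: 14.05
tool_pos: [554.1, 151.4, 258.9]
tcp_rot: [-180.0, -0.1, -169.8]
ft_force: [0.1, -0.2, -3.9]
finger_gap: 39.4
grip_force: 42.4
```

The right tube is loaded (about 4.3 N), so it goes back in by the reverse path.

Request:
{"fn": "play_rows", "kwargs": {
  "increments": [
    [-1,[0,0,40],0],
    [-1,[0,0,40],0],
    [-1,[0,0,10],0],
    [-1,[0,0,0],0],
    [-1,[-4.4,0,9],0],
    [-1,[-4.4,0,9],0],
    [-1,[0,0,0],0],
    [-1,[0,0,0],0]
  ]
}}

```text
time: 14.72
tool_pos: [563.8, 153.2, 153.1]
tcp_rot: [-180.0, 0.1, -169.8]
ft_force: [-0.6, -0.3, -3.3]
finger_gap: 39.4
grip_force: 44.2
```

Request:
{"fn": "play_rows", "kwargs": {
  "increments": [
    [-1,[-4.4,0,9],0],
    [-1,[-4.4,0,9],0],
    [-1,[0,0,0],0],
    [-1,[0,0,0],0]
  ]
}}

```text
time: 15.05
tool_pos: [571.6, 154.6, 133.4]
tcp_rot: [-180.0, -0.0, -169.8]
ft_force: [0.1, -0.8, -3.3]
finger_gap: 39.2
grip_force: 44.2
```

Request:
{"fn": "play_rows", "kwargs": {
  "increments": [
    [-1,[-4.4,0,9],0],
    [-1,[-4.4,0,9],0],
    [-1,[-3.5,0,7],0],
    [-1,[0,0,0],0],
    [-1,[0,0,0],0]
  ]
}}

```text
time: 15.47
tool_pos: [584.9, 157.6, 110.0]
tcp_rot: [179.9, 0.1, -169.8]
ft_force: [-1.3, 2.4, 2.4]
finger_gap: 39.5
grip_force: 44.1
```

Run:
```python
from h import *
s=sense();print(s["tool_pos"],s["ft_force"],s["wrist_torque"])
```

```text
[584.87355727 157.61292799 109.99495861] [-1.25264633  2.35064803  2.41762046] [ 0.6097056  -0.12299644  0.08990494]
```

Request:
{"fn": "play_rows", "kwargs": {
  "increments": [
    [0.4,[0,0,0],0],
    [0.4,[0,0,0],0],
    [0.4,[0,0,0],0],
    [0.4,[0,0,0],0],
    [0.4,[0,0,-41],0],
    [0.4,[0,0,-41],0],
    [0.4,[0.5,39.5,0],0],
    [0.4,[0.5,39.5,0],0],
    [0.4,[0,0,0],0],
    [0.4,[0,0,41],0],
    [0.4,[0,0,41],0],
    [0.4,[0,0,0],0]
  ]
}}

```text
time: 16.47
tool_pos: [562.8, 232.8, 99.9]
tcp_rot: [-179.9, -0.8, -169.7]
ft_force: [-2.1, 0.7, -3.3]
finger_gap: 60.0
grip_force: 0.0
```

Request:
{"fn": "play_rows", "kwargs": {
  "increments": [
    [0.4,[0,0,0],0],
    [-1,[0,0,0],0],
    [-1,[0,0,0],0],
    [-1,[0,0,0],0],
    [-1,[0,0,0],0],
    [-1,[0,0,0],0]
  ]
}}

```text
time: 16.97
tool_pos: [570.3, 234.9, 112.4]
tcp_rot: [180.0, 0.2, -169.8]
ft_force: [-1.8, 0.3, 7.0]
finger_gap: 39.6
grip_force: 40.8
```

Request:
{"fn": "play_rows", "kwargs": {
  "increments": [
    [-1,[4.4,0,-9],0],
    [-1,[8.8,0,-18],0],
    [-1,[8.8,0,-18],0],
    [-1,[8.8,0,-18],0],
    [-1,[0,0,-40],0],
    [-1,[0,0,-40],0],
    [-1,[0,0,-10],0],
    [-1,[0,0,0],0],
    [-1,[0,0,0],0],
    [-1,[0,0,0],0],
    [-1,[0,0,0],0]
  ]
}}

```text
time: 17.88
tool_pos: [537.4, 228.4, 260.0]
tcp_rot: [-180.0, -0.2, -169.8]
ft_force: [-0.0, -0.5, -1.0]
finger_gap: 39.4
grip_force: 40.5
```

Run:
```python
from h import *
s=sense();print(s["tool_pos"],s["ft_force"],s["wrist_torque"])
s=snapshot("wrist"); save(s,"7.png",None,1.2)
b=snapshot("top");print(sense()["ft_force"]); oranges(b,150,40)
```

```text
[537.35733564 228.42529348 260.03615971] [-0.04574358 -0.47959973 -1.02875051] [-0.01895318  0.0563154   0.0177103 ]
[ 0.41735839  0.56771851 -0.6489342 ]
[247. 189.] [242 183  11  12 101] [593.8   0.7 150. ]
[326. 192.] [320 187  12  11 100] [ 582.6 -245.2  150. ]
[202. 196.] [198 191   8  11  48] [572.2 140.9 150. ]
```

View pics/7.png

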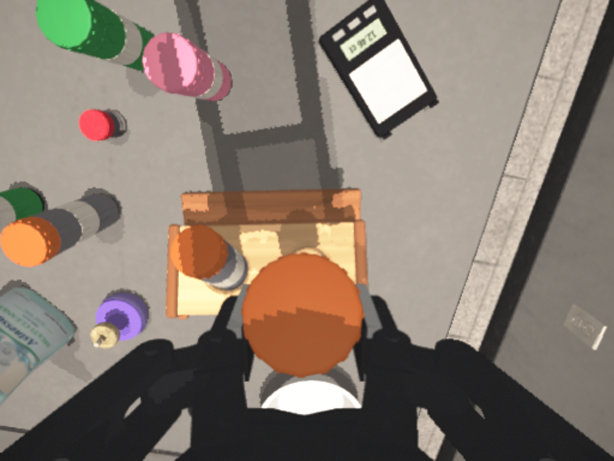

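A is empty (about 1 N) and still leaning in the grip. I'll carry it to the crate, where the +x wall of a cell will straighten it.

Request:
{"fn": "play_rows", "kwargs": {
  "increments": [
    [-1,[0,0,0],0.101],
    [-1,[0,0,0],0.101],
    [-1,[0,0,0],0.101],
    [-1,[-12.6,-36.2,0],0],
    [-1,[-12.6,-36.2,0],0],
    [-1,[-12.6,-36.2,0],0],
    [-1,[-12.6,-36.2,0],0],
    [-1,[-12.6,-36.2,0],0],
    [-1,[-12.6,-36.2,0],0],
    [-1,[-12.6,-36.2,0],0],
    [-1,[-12.6,-36.2,0],0],
    [-1,[-12.6,-36.2,0],0]
  ]
}}

```text
time: 18.98
tool_pos: [610.0, -110.3, 261.1]
tcp_rot: [180.0, -0.1, 172.8]
ft_force: [0.7, 0.8, -1.6]
finger_gap: 39.6
grip_force: 40.6
```

Request:
{"fn": "play_rows", "kwargs": {
  "increments": [
    [-1,[-12.6,-36.2,0],0],
    [-1,[-12.6,-36.2,0],0],
    [-1,[0,0,0],0],
    [-1,[0,0,38],0],
    [-1,[0,0,38],0],
    [-1,[0,0,34],0],
    [-1,[0,0,0],0],
    [-1,[0,0,0],0]
  ]
}}

```text
time: 19.65
tool_pos: [624.0, -182.5, 148.9]
tcp_rot: [179.9, -0.4, 172.9]
ft_force: [0.5, -0.1, 0.3]
finger_gap: 39.2
grip_force: 40.7
```

Run:
```python
from h import *
s=sense();print(s["tool_pos"],s["tcp_rot"],s["ft_force"])
s=snapshot("wrist"); t=snapshot("scene")
a=s["color"][:,:,::-1]; b=cv2.resize(t["color"][140:300,250:390,::-1],(336,384),interpolation=2)
cv2.imwrite("pics/8.png",np.hstack([a[:,56:],b])[:, :800])
```

```text
[ 623.97295787 -182.54623312  148.93837032] [179.90257262  -0.411181   172.8502873 ] [ 0.49733557 -0.07976586  0.27431859]
```

View pics/8.png

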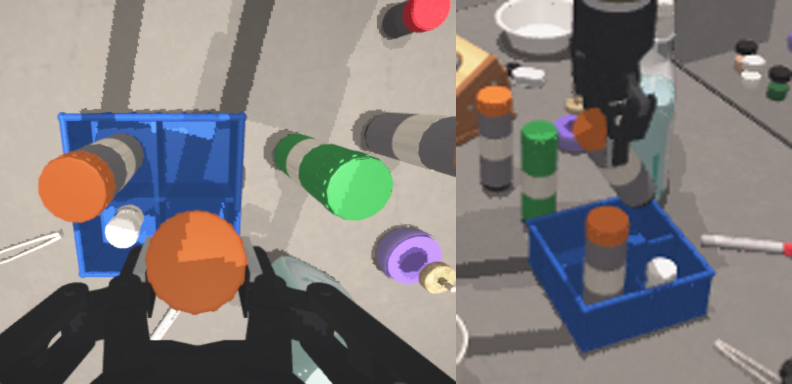

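Wrist view (left): A's cap at (195,262), with D standing in its cell. Scene crop (right): A leaning over the free far cell. Lowering now.

Request:
{"fn": "play_rows", "kwargs": {
  "increments": [
    [-1,[0,0,25],0],
    [-1,[0,0,24],0],
    [-1,[0,0,0],0],
    [-1,[0,0,0],0]
  ]
}}

```text
time: 20.08
tool_pos: [626.7, -183.5, 104.8]
tcp_rot: [-180.0, 0.0, 172.9]
ft_force: [0.0, -0.0, -0.7]
finger_gap: 39.7
grip_force: 40.7
```

Request:
{"fn": "play_rows", "kwargs": {
  "increments": [
    [-1,[-8,0,0],0],
    [-1,[-8,0,0],0],
    [-1,[0,0,0],0],
    [-1,[0,0,0],0]
  ]
}}

```text
time: 20.42
tool_pos: [643.3, -185.8, 106.6]
tcp_rot: [-180.0, 0.1, 172.9]
ft_force: [-4.1, 1.0, 1.3]
finger_gap: 39.3
grip_force: 40.7
```

Request:
{"fn": "play_rows", "kwargs": {
  "increments": [
    [-1,[-8,0,0],0],
    [-1,[-8,0,0],0],
    [-1,[0,0,0],0],
    [-1,[0,0,0],0]
  ]
}}

```text
time: 20.75
tool_pos: [658.7, -187.8, 105.4]
tcp_rot: [-180.0, 0.1, 172.9]
ft_force: [-3.7, 0.2, 1.2]
finger_gap: 39.1
grip_force: 40.6
```

Request:
{"fn": "play_rows", "kwargs": {
  "increments": [
    [-1,[-8,0,0],0],
    [-1,[0,0,0],0],
    [-1,[0,0,0],0]
  ]
}}

```text
time: 21.0
tool_pos: [666.0, -188.6, 104.1]
tcp_rot: [-180.0, 0.0, 172.9]
ft_force: [-5.0, -0.3, 1.4]
finger_gap: 39.3
grip_force: 40.7
```

Request:
{"fn": "play_rows", "kwargs": {
  "increments": [
    [-1,[-4,0,0],0],
    [-1,[0,0,0],0],
    [-1,[0,0,0],0]
  ]
}}

```text
time: 21.25
tool_pos: [669.5, -189.0, 103.4]
tcp_rot: [-180.0, -0.0, 172.8]
ft_force: [-5.7, 0.4, 1.8]
finger_gap: 39.5
grip_force: 40.7
```

Run:
```python
from h import *
s=sense();print(s["tool_pos"],s["ft_force"])
s=snapshot("wrist"); oranges(s,150)
```

```text
[ 669.49607721 -188.96140953  103.41098991] [-5.65353809  0.40930979  1.82448195]
[ 82. 106.] [  39   52   97  108 7943] [ 587.3 -235.3  150. ]
[253. 278.] [ 202  223  103  109 8564] [ 656.7 -188.9  150. ]
```

Request:
{"fn": "play_rows", "kwargs": {
  "increments": [
    [-1,[-6,0,0],0],
    [-1,[-6,0,0],0],
    [-1,[0,0,0],0],
    [-1,[0,0,0],0]
  ]
}}

```text
time: 21.63
tool_pos: [681.8, -190.4, 103.5]
tcp_rot: [-180.0, 0.0, 172.9]
ft_force: [-4.2, 0.1, 0.3]
finger_gap: 38.4
grip_force: 41.5
```

Run:
```python
from h import *
s=sense();print(s["tool_pos"],s["ft_force"])
s=snapshot("wrist"); oranges(s,150)
```

```text
[ 681.82006955 -190.43004091  103.50078877] [-4.15535134  0.12071033  0.32833888]
[80. 73.] [  38   13   94  115 8363] [ 590.  -234.3  150. ]
[253. 282.] [ 201  228  104  107 8671] [ 670.6 -190.5  150. ]
```

Run:
```python
from h import *
s=snapshot("wrist"); t=snapshot("scene")
a=s["color"][:,90:,::-1]; b=cv2.resize(t["color"][160:270,280:370,::-1],(370,452),interpolation=2)[:384]
cv2.imwrite("pics/9.png",np.hstack([a,b])[:, :800])
```

```text
(no output)
```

View pics/9.png

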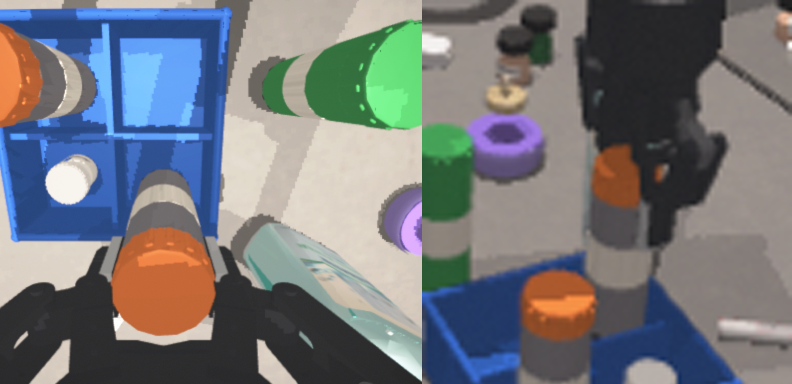

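Scene crop: A is now close to upright, with its cap at (630,175) and its foot at (617,310). The pads slid about 5 mm along it. I'll back off the wall, lower to the floor and release.

Request:
{"fn": "play_rows", "kwargs": {
  "increments": [
    [-1,[8,0,0],0],
    [-1,[8,0,0],0],
    [-1,[0,0,0],0],
    [-1,[0,0,8],0],
    [-1,[0,0,5],0],
    [-1,[0,0,0],0],
    [-1,[0,0,0],0]
  ]
}}

```text
time: 22.37
tool_pos: [665.7, -188.2, 89.1]
tcp_rot: [180.0, -0.1, 172.9]
ft_force: [-0.8, -1.3, -1.1]
finger_gap: 39.0
grip_force: 40.9
```

Request:
{"fn": "play_rows", "kwargs": {
  "increments": [
    [-1,[0,0,3],0],
    [-1,[0,0,0],0],
    [-1,[0,0,0],0]
  ]
}}

```text
time: 22.62
tool_pos: [666.1, -188.4, 87.1]
tcp_rot: [180.0, -0.0, 172.9]
ft_force: [-0.3, 0.1, -1.1]
finger_gap: 39.2
grip_force: 40.9
```

Request:
{"fn": "play_rows", "kwargs": {
  "increments": [
    [-1,[0,0,2],0],
    [-1,[0,0,0],0],
    [-1,[0,0,0],0]
  ]
}}

```text
time: 22.87
tool_pos: [666.0, -188.4, 85.2]
tcp_rot: [180.0, -0.0, 172.9]
ft_force: [0.4, -0.1, -1.4]
finger_gap: 39.1
grip_force: 40.9
```

Request:
{"fn": "play_rows", "kwargs": {
  "increments": [
    [-1,[0,0,2],0],
    [-1,[0,0,0],0],
    [-1,[0,0,0],0]
  ]
}}

```text
time: 23.12
tool_pos: [666.7, -188.6, 84.4]
tcp_rot: [-180.0, 0.1, 172.9]
ft_force: [0.2, -0.1, 4.6]
finger_gap: 39.0
grip_force: 41.0
```

Request:
{"fn": "play_rows", "kwargs": {
  "increments": [
    [0.3,[0,0,0],0],
    [0.3,[0,0,0],0],
    [0.3,[0,0,0],0],
    [0.3,[0,0,-10],0],
    [0.3,[0,0,-35],0],
    [0.3,[0,0,-35],0],
    [0.3,[0,0,-35],0],
    [0.4,[19.2,35.7,0],0],
    [0.4,[19.2,35.7,0],0],
    [0.4,[19.2,35.7,0],0],
    [0.4,[19.2,35.7,0],0],
    [0.4,[19.2,35.7,0],0]
  ]
}}

```text
time: 24.12
tool_pos: [592.1, 2.0, 199.1]
tcp_rot: [180.0, 0.0, 172.8]
ft_force: [0.4, 0.8, 0.6]
finger_gap: 59.9
grip_force: 0.0
```

Request:
{"fn": "play_rows", "kwargs": {
  "increments": [
    [0.4,[0,0,0],0],
    [0.4,[0,0,0],0]
  ]
}}

```text
time: 24.28
tool_pos: [592.5, 2.8, 199.3]
tcp_rot: [180.0, 0.1, 173.1]
ft_force: [0.2, -0.1, -0.5]
finger_gap: 59.6
grip_force: 0.0
```

Run:
```python
from h import *
s=sense();print(s["tool_pos"],s["tcp_rot"],s["ft_force"])
s=snapshot("wrist"); oranges(s,130);s=snapshot("top"); oranges(s,134,40);t=snapshot("scene")
oranges(t,134,40)
for r in pinpoint("tube_a_centre",s)+pinpoint("tube_a_centre",t): print(r["p"])
```

```text
[592.52774766   2.82587249 199.31254659] [1.79993252e+02 5.28017816e-02 1.73056359e+02] [ 0.15844741 -0.06511668 -0.5439227 ]
[470. 159.] [ 432  129   77   62 3482] [575.7 164.4 130. ]
[253. 209.] [ 229  183   50   52 1995] [595.3   1.  130. ]
[ 48. 298.] [  21  275   56   48 1845] [ 656.2 -186.1  130. ]
[306. 169.] [300 164  12  12 103] [ 658.4 -187.9  134. ]
[326. 192.] [320 187  12  11 103] [ 585.  -248.6  134. ]
[198. 197.] [193 191  11  12 109] [572.5 154.8 134. ]
[234. 153.] [228 147  13  14 132] [577.  172.6 134. ]
[265. 182.] [259 176  14  12 141] [586.  -17.4 134. ]
[324. 210.] [316 203  16  15 192] [ 649. -199.  134.]
[313. 234.] [305 226  17  16 229] [ 577.6 -259.1  134. ]
[233. 292.] [220 288  27  10 194] [ 353.3 -326.8  134. ]
0.77
0.28
0.94
```

A stands upright at its cell centre. Now fetch C.

Request:
{"fn": "play_rows", "kwargs": {
  "increments": [
    [0.4,[-2.7,-1.5,38],0],
    [0.4,[0,0,39],0],
    [0.4,[0,0,39],0],
    [0.4,[0,0,0],0],
    [-1,[0,0,0],0],
    [-1,[0,0,0],0],
    [-1,[0,0,0],0],
    [-1,[0,0,0],0],
    [-1,[0,0,0],0],
    [-1,[0,0,-30],0],
    [-1,[0,0,-39],0],
    [-1,[0,0,-39],0]
  ]
}}

```text
time: 25.53
tool_pos: [594.3, -1.0, 190.8]
tcp_rot: [-180.0, -0.2, 172.9]
ft_force: [0.6, 0.5, -3.3]
finger_gap: 39.0
grip_force: 41.9
```

Request:
{"fn": "play_rows", "kwargs": {
  "increments": [
    [-1,[0,0,-39],0],
    [-1,[0,0,0],0],
    [-1,[-1.9,-36,0],0],
    [-1,[-1.9,-36,0],0],
    [-1,[-1.9,-36,0],0],
    [-1,[-1.9,-36,0],0],
    [-1,[-1.9,-36,0],0],
    [-1,[0,0,0],0],
    [-1,[0,0,0],0]
  ]
}}

```text
time: 26.28
tool_pos: [582.0, -183.1, 229.3]
tcp_rot: [-180.0, 0.0, 172.6]
ft_force: [-0.7, 1.0, -5.4]
finger_gap: 38.7
grip_force: 42.6
```

Run:
```python
from h import *
s=sense();print(s["tool_pos"],s["tcp_rot"],s["ft_force"])
s=snapshot("wrist"); oranges(s,260)
```

```text
[ 582.01188789 -183.13143154  229.31924839] [-1.79986646e+02  4.97487631e-03  1.72644336e+02] [-0.67649665  0.98273018 -5.38217308]
[130.   3.] [115   0  34   9 211] [ 468.6 -211.8  260. ]
[180. 205.] [ 157  183   47   46 1632] [ 541.8 -209.5  260. ]
[253. 300.] [ 204  252   99   93 7278] [ 591.2 -185.9  260. ]
```

Request:
{"fn": "play_rows", "kwargs": {
  "increments": [
    [-1,[0,4,0],0],
    [-1,[0,0,38],0],
    [-1,[0,0,38],0],
    [-1,[0,0,35],0],
    [-1,[0,0,0],0],
    [-1,[0,0,0],0],
    [-1,[7,0,0],0],
    [-1,[7,0,0],0],
    [-1,[0,0,0],0],
    [-1,[0,0,0],0]
  ]
}}

```text
time: 27.17
tool_pos: [571.0, -175.8, 121.7]
tcp_rot: [-179.9, 0.3, 172.9]
ft_force: [3.7, 0.5, -2.5]
finger_gap: 39.0
grip_force: 40.6
```

Request:
{"fn": "play_rows", "kwargs": {
  "increments": [
    [-1,[7,0,0],0],
    [-1,[7,0,0],0],
    [-1,[0,0,0],0],
    [-1,[0,0,0],0]
  ]
}}

```text
time: 27.5
tool_pos: [555.6, -174.0, 119.4]
tcp_rot: [-180.0, 0.1, 172.8]
ft_force: [3.7, -0.8, -0.9]
finger_gap: 38.8
grip_force: 40.3
```

Run:
```python
from h import *
s=sense();print(s["tool_pos"],s["tcp_rot"],s["ft_force"],s["finger_gap"])
s=snapshot("wrist"); oranges(s,150)
```

```text
[ 555.64808397 -174.0308587   119.42438385] [-1.79955435e+02  1.03252553e-01  1.72830770e+02] [ 3.6631217  -0.75107869 -0.92953674] 38.82142613327285
[253. 298.] [ 204  247   99   98 7545] [ 563.6 -176.5  150. ]
[125. 286.] [ 98 279  57  22 217] [ 550.6 -233.2  150. ]
```

```bash
cat >> h.py <<'E'
def tilt(s,y):
    # axis tilt of tube masks in the plane y=const seen by the scene camera (top toward -x positive)
    for r in regions_of("tube_c_centre",s):
        m=r["mask"].astype(np.uint8); p=np.argwhere(m)[:,::-1].astype(np.float32)
        if len(p)<60: continue
        vx,vy,x0,y0=cv2.fitLine(p,cv2.DIST_L2,0,.01,.01).ravel(); 
        if vy>0: vx,vy=-vx,-vy
        o=s["world_from_camera"][:3,3]; P=[]
        for k in(-8,8):
            q=ray(s,(x0+k*vx,y0+k*vy),0); d=q-o; P.append(o+d*(y-o[1])/d[1])
        d=P[1]-P[0]; print(round(r["p"],2),(round(x0),round(y0)),len(p),p.min(0),p.max(0),"tilt",round(np.degrees(np.arctan2(-d[0],d[2])),1),"at",((P[0]+P[1])/2).round())
E
python3 - <<'E'
from h import *
s=snapshot("scene"); tilt(s,-174)
E
```

```text
0.8 (291, 230) 432 [277. 204.] [302. 247.] tilt 21.4 at [ 574. -174.   83.]
0.61 (198, 180) 198 [191. 173.] [205. 189.] tilt -35.6 at [ 359. -174.  297.]
0.6 (203, 209) 613 [194. 187.] [212. 231.] tilt 0.0 at [ 362. -174.  227.]
```

Request:
{"fn": "play_rows", "kwargs": {
  "increments": [
    [-1,[5,0,0],0],
    [-1,[5,0,0],0],
    [-1,[0,0,0],0],
    [-1,[0,0,0],0]
  ]
}}

```text
time: 27.98
tool_pos: [544.7, -172.1, 117.9]
tcp_rot: [180.0, -0.1, 172.8]
ft_force: [2.5, -0.0, -2.8]
finger_gap: 38.6
grip_force: 40.7
```

Request:
{"fn": "play_rows", "kwargs": {
  "increments": [
    [-1,[-2,0,-35],0],
    [-1,[-4,0,-40],0],
    [-1,[0,0,-40],0],
    [-1,[0,0,-40],0],
    [-1,[0,0,0],0],
    [-1,[0,0,0],0]
  ]
}}

```text
time: 28.48
tool_pos: [552.2, -173.5, 276.0]
tcp_rot: [-179.9, 0.2, 172.8]
ft_force: [0.1, 0.5, -6.1]
finger_gap: 38.5
grip_force: 44.6
```

Run:
```python
from h import *
t=sense();print(t["tool_pos"],t["ft_force"],t["finger_gap"])
s=snapshot("scene"); tilt(s,t["tool_pos"][1])
cv2.imwrite("pics/10.png",cv2.resize(s["color"][120:280,220:380,::-1],(600,600),interpolation=2))
s=snapshot("wrist"); oranges(s,300)
```

```text
[ 552.16395448 -173.54738417  276.00989633] [ 0.09606078  0.53192532 -6.1442554 ] 38.50564880647676
0.94 (293, 174) 673 [275. 144.] [306. 196.] tilt 24.7 at [ 575. -174.  244.]
0.94 (203, 208) 619 [194. 187.] [212. 231.] tilt 0.6 at [ 362. -174.  227.]
0.9 (284, 210) 576 [277. 190.] [292. 231.] tilt -0.6 at [ 554. -174.  153.]
0.62 (198, 180) 211 [191. 172.] [205. 188.] tilt -2.0 at [ 359. -174.  297.]
[150.  24.] [ 122    0   57   58 2643] [ 443.5 -197.2  300. ]
[191. 211.] [169 202  36  31 319] [ 513.8 -195.6  300. ]
[253. 297.] [ 204  246   99   99 7609] [ 558.6 -175.2  300. ]
```

View pics/10.png

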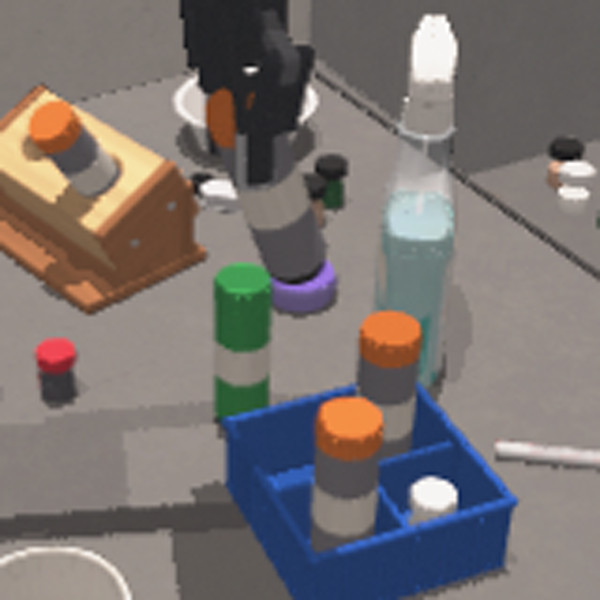

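C now leans about 25°, and both empties stand in the crate. Carry C to the left socket.

Request:
{"fn": "play_rows", "kwargs": {
  "increments": [
    [-1,[0,0,0],-0.101],
    [-1,[0,0,0],-0.101],
    [-1,[0,0,0],-0.102],
    [-1,[-5.3,36.3,0],0],
    [-1,[-5.3,36.3,0],0],
    [-1,[-5.3,36.3,0],0],
    [-1,[-5.3,36.3,0],0],
    [-1,[-5.3,36.3,0],0],
    [-1,[-5.3,36.3,0],0],
    [-1,[-5.3,36.3,0],0],
    [-1,[-5.3,36.3,0],0],
    [-1,[-5.3,36.3,0],0]
  ]
}}

```text
time: 29.63
tool_pos: [538.0, 158.3, 270.0]
tcp_rot: [-180.0, -0.3, -169.7]
ft_force: [1.5, 0.1, -5.0]
finger_gap: 38.5
grip_force: 44.7
```

Request:
{"fn": "play_rows", "kwargs": {
  "increments": [
    [-1,[-5.3,36.3,0],0],
    [-1,[-5.3,36.3,0],0],
    [-1,[0,0,30],0],
    [-1,[0,0,35],0],
    [-1,[0,0,0],0],
    [-1,[0,0,0],0],
    [-1,[0,0,0],0]
  ]
}}

```text
time: 30.22
tool_pos: [537.1, 229.7, 208.2]
tcp_rot: [-180.0, -0.1, -169.8]
ft_force: [0.6, -0.1, -3.5]
finger_gap: 38.7
grip_force: 45.3
```

Run:
```python
from h import *
np.set_printoptions(precision=1,suppress=True)
t=sense();print(t["tool_pos"],t["tcp_rot"],t["ft_force"],t["finger_gap"])
s=snapshot("scene"); tilt(s,t["tool_pos"][1])
b=snapshot("top"); 
for q in (b,s):
    for r in regions_of("tube_c_centre",q):
        p=np.argwhere(r["mask"])[:,::-1]; print(q["shot"],r["p"],p.mean(0),p.min(0),p.max(0))
# model axis and extremes for several L
a=np.array([-.428,-.077,.9]); g=t["tool_pos"]+[0,0,19]
for L in(95,102,109): print(L,[ (px(s,g-a*k),px(b,g-a*k)) for k in(0,L)])
```

```text
[537.1 229.7 208.2] [-180.    -0.1 -169.8] [ 0.6 -0.1 -3.5] 38.73009286609694
0.91 (218, 133) 417 [205. 112.] [229. 149.] tilt 23.2 at [553. 230. 184.]
0.82 (203, 208) 647 [194. 186.] [212. 230.] tilt 0.2 at [474. 230. -73.]
0.61 (284, 210) 577 [277. 190.] [292. 231.] tilt -0.6 at [ 792.  230. -199.]
0.61 (198, 180) 157 [192. 174.] [204. 187.] tilt -35.2 at [469. 230.  38.]
26 0.72 [213.6 239.2] [206 233] [221 245]
26 0.67 [236.4 244.1] [230 238] [243 250]
26 0.55 [273.7 187.4] [268 179] [280 196]
26 0.47 [239.5 157. ] [232 149] [248 165]
25 0.91 [218.1 132.9] [205 112] [229 149]
25 0.82 [203.4 207.5] [194 186] [212 230]
25 0.61 [284.3 209.6] [277 190] [292 231]
25 0.61 [197.9 180.3] [192 174] [204 187]
95 [(array([211.9, 121.1]), array([167., 204.])), (array([225.7, 142.7]), array([171.5, 194.7]))]
102 [(array([211.9, 121.1]), array([167., 204.])), (array([226.7, 144.2]), array([171.8, 194.1]))]
109 [(array([211.9, 121.1]), array([167., 204.])), (array([227.6, 145.7]), array([172.1, 193.4]))]
```

Request:
{"fn": "play_rows", "kwargs": {
  "increments": [
    [-1,[-1,0,28],0],
    [-1,[0,0,0],0],
    [-1,[-4.4,0,9],0],
    [-1,[-4.4,0,9],0],
    [-1,[-4.4,0,9],0],
    [-1,[0,0,0],0],
    [-1,[0,0,0],0]
  ]
}}

```text
time: 31.05
tool_pos: [553.6, 233.9, 155.8]
tcp_rot: [179.9, 0.3, -169.7]
ft_force: [-0.3, 1.4, 4.7]
finger_gap: 38.4
grip_force: 45.0
```

Request:
{"fn": "play_rows", "kwargs": {
  "increments": [
    [-1,[-4.4,0,9],0],
    [-1,[0,0,0],0],
    [-1,[0,0,0],0]
  ]
}}

```text
time: 31.3
tool_pos: [561.2, 235.4, 151.9]
tcp_rot: [179.9, 0.8, -169.7]
ft_force: [-1.6, -0.2, 24.7]
finger_gap: 38.6
grip_force: 46.0
```

Contact came at the mouth, so the foot is probably a few mm too far forward. Back off, shift rearward and probe again.

Request:
{"fn": "play_rows", "kwargs": {
  "increments": [
    [-1,[4.4,0,-9],0],
    [-1,[2.2,0,-4.5],0],
    [-1,[-6,0,0],0],
    [-1,[0,0,0],0],
    [-1,[0,0,0],0]
  ]
}}

```text
time: 31.72
tool_pos: [554.9, 233.2, 156.6]
tcp_rot: [-180.0, -0.1, -169.7]
ft_force: [-0.3, 0.5, -5.2]
finger_gap: 38.4
grip_force: 42.6
```

Request:
{"fn": "play_rows", "kwargs": {
  "increments": [
    [-1,[-2.2,0,4.5],0],
    [-1,[0,0,0],0],
    [-1,[0,0,0],0]
  ]
}}

```text
time: 31.97
tool_pos: [557.2, 233.9, 152.8]
tcp_rot: [-180.0, -0.0, -169.7]
ft_force: [-0.5, 0.0, -0.7]
finger_gap: 38.6
grip_force: 43.1
```

Request:
{"fn": "play_rows", "kwargs": {
  "increments": [
    [-1,[-2.2,0,4.5],0],
    [-1,[0,0,0],0],
    [-1,[0,0,0],0]
  ]
}}

```text
time: 32.22
tool_pos: [561.3, 234.9, 152.2]
tcp_rot: [180.0, 0.3, -169.7]
ft_force: [-3.8, -1.5, 15.9]
finger_gap: 38.5
grip_force: 44.9
```

Request:
{"fn": "play_rows", "kwargs": {
  "increments": [
    [-1,[-2.2,0,4.5],0],
    [-1,[0,0,0],0],
    [-1,[0,0,0],0]
  ]
}}

```text
time: 32.47
tool_pos: [565.6, 235.7, 150.9]
tcp_rot: [179.9, 0.6, -169.7]
ft_force: [-5.2, -1.6, 27.1]
finger_gap: 38.5
grip_force: 46.1
```

Request:
{"fn": "play_rows", "kwargs": {
  "increments": [
    [-1,[8.8,0,-18],0],
    [-1,[8.8,0,-18],0],
    [-1,[0,0,-10],0],
    [-1,[0,0,0],0],
    [-1,[0,0,0],0]
  ]
}}

```text
time: 32.88
tool_pos: [544.9, 231.6, 190.2]
tcp_rot: [180.0, 0.1, -169.7]
ft_force: [0.3, -0.8, -5.5]
finger_gap: 38.6
grip_force: 42.7
```

```bash
cat > fit.py <<'E'
from h import *
from scipy.optimize import differential_evolution as DE
np.set_printoptions(precision=1,suppress=True)
t=sense(); g=t["tool_pos"]+[0,0,19]; psi=np.radians(t["tcp_rot"][2]+180)
s=snapshot("scene"); f=np.array([-np.cos(psi),-np.sin(psi),0]); yy=np.array([f[1],-f[0],0])
R=regions_of("tube_c_centre",s); exp=px(s,g-50*(.43*f+[0,0,.9]))
M=[r["mask"] for r in R if np.hypot(*(np.argwhere(r["mask"])[:,::-1].mean(0)-exp))<25][0]
h=cv2.cvtColor(s["color"],cv2.COLOR_RGB2HSV)
F=4; box=(190,95,255,175)
m=cv2.resize(M[box[1]:box[3],box[0]:box[2]].astype(np.uint8),None,fx=F,fy=F,interpolation=0)
ph=np.linspace(0,2*np.pi,24)
def hull(th,L,e,lo,hi):
    a=np.sin(th)*f+np.array([0,0,np.cos(th)]); b=np.cos(th)*f-np.array([0,0,np.sin(th)])
    P=[]
    for k,r in((max(lo,0),16 if lo<=0 else 20),(9,20),(hi,20)):
        for q in ph: P.append(px(s,g-e*f+a*(k-L)+r*(np.cos(q)*b+np.sin(q)*yy)))
    P=((np.array(P)-box[:2]+.5)*F).astype(np.float32)
    im=np.zeros(m.shape,np.uint8); cv2.fillConvexPoly(im,cv2.convexHull(P).astype(np.int32),1); return im
def cost(v):
    th,L,e=v; A=hull(th,L,e,0,65); B=hull(th,L,e,0,130)
    return float((A&(1-m)).sum()+(m&(1-B)).sum())
r=DE(cost,[(.25,.65),(85,118),(-12,12)],seed=1,maxiter=25,popsize=8,tol=1e-6)
th,L,e=r.x; a=np.sin(th)*f+np.array([0,0,np.cos(th)])
print("tool",t["tool_pos"],t["ft_force"],"tilt",np.degrees(th),"L",L,"tube is",e,"mm rearward of pads; cost",r.fun/m.sum(),"bottom",g-e*f-a*L)
for q in("mouth_left","seat_left","mouth_right","seat_right"):
    for z in pinpoint(q,s): 
        if z["p"]>.3: print(q,z["p"],w(s,z["xyz"]),px(s,w(s,z["xyz"])))
E
python3 fit.py
```

```text
tool [544.9 231.6 190.2] [ 0.3 -0.8 -5.5] tilt 14.335402661746683 L 98.33398445429185 tube is -0.8598166064523225 mm rearward of pads; cost 0.1053470254957507 bottom [568.1 235.8 114. ]
mouth_left 0.58 [592.5 243.6  88.3] [230.4 155.6]
seat_left 0.81 [582.2 243.   97.4] [227.4 153.9]
mouth_right 0.81 [609.4 162.1  83. ] [245.7 166.6]
mouth_right 0.68 [498.6  14.    4.5] [234.4 222.5]
seat_right 0.85 [601.8 161.8 105. ] [243.2 161.1]
```

Fit: the tube now leans only about 14°, because its foot hit the face in front of the mouth and that straightened it. I'll put the foot into the mouth and lean it back on the front rim.

Request:
{"fn": "play_rows", "kwargs": {
  "increments": [
    [-1,[-15,1,0],0],
    [-1,[-14,1,0],0],
    [-1,[0,0,14],0],
    [-1,[0,0,14],0],
    [-1,[0,0,0],0],
    [-1,[0,0,0],0]
  ]
}}

```text
time: 33.68
tool_pos: [570.2, 238.0, 159.2]
tcp_rot: [-180.0, -0.3, -169.7]
ft_force: [0.6, 0.0, -5.2]
finger_gap: 38.4
grip_force: 42.4
```

Request:
{"fn": "play_rows", "kwargs": {
  "increments": [
    [-1,[0,0,5],0],
    [-1,[0,0,0],0],
    [-1,[0,0,0],0]
  ]
}}

```text
time: 33.93
tool_pos: [572.4, 238.6, 157.5]
tcp_rot: [-180.0, 0.0, -169.7]
ft_force: [0.0, 0.4, -5.1]
finger_gap: 38.6
grip_force: 42.5
```

Request:
{"fn": "play_rows", "kwargs": {
  "increments": [
    [-1,[0,0,5],0],
    [-1,[0,0,0],0],
    [-1,[0,0,0],0]
  ]
}}

```text
time: 34.18
tool_pos: [572.3, 238.6, 152.1]
tcp_rot: [-180.0, -0.0, -169.7]
ft_force: [-0.1, 0.5, -4.9]
finger_gap: 38.7
grip_force: 42.5
```

Request:
{"fn": "play_rows", "kwargs": {
  "increments": [
    [-1,[-2,0,5],0],
    [-1,[0,0,0],0],
    [-1,[0,0,0],0]
  ]
}}

```text
time: 34.43
tool_pos: [574.4, 238.9, 146.8]
tcp_rot: [-180.0, -0.0, -169.7]
ft_force: [0.1, -0.4, -4.5]
finger_gap: 39.1
grip_force: 42.6
```

Request:
{"fn": "play_rows", "kwargs": {
  "increments": [
    [-1,[-2,0,5],0],
    [-1,[0,0,0],0],
    [-1,[0,0,0],0]
  ]
}}

```text
time: 34.68
tool_pos: [576.9, 239.3, 142.1]
tcp_rot: [-180.0, 0.0, -169.7]
ft_force: [1.8, -0.1, -4.2]
finger_gap: 38.5
grip_force: 42.5
```

```bash
python3 fit.py | head -2; python3 -c "
from h import *
print(sense()['ft_force'])"
```

```text
tool [576.9 239.3 142.1] [ 1.8 -0.1 -4.2] tilt 14.341197823406764 L 85.74723365603823 tube is -4.113556940629996 mm rearward of pads; cost 0.41710526315789476 bottom [593.7 242.4  78.1]
mouth_left 0.89 [591.6 243.9  84.8] [230.2 156.5]
[ 2.20226495 -0.29179201 -4.97736283]
```

Request:
{"fn": "play_rows", "kwargs": {
  "increments": [
    [-1,[5,0,0],0],
    [-1,[5,0,0],0],
    [-1,[0,0,0],0],
    [-1,[0,0,0],0]
  ]
}}

```text
time: 35.32
tool_pos: [566.4, 237.5, 142.7]
tcp_rot: [-180.0, 0.0, -169.7]
ft_force: [2.4, -0.9, -3.3]
finger_gap: 38.4
grip_force: 42.4
```

Request:
{"fn": "play_rows", "kwargs": {
  "increments": [
    [-1,[5,0,0],0],
    [-1,[5,0,0],0],
    [-1,[0,0,0],0],
    [-1,[0,0,0],0]
  ]
}}

```text
time: 35.65
tool_pos: [556.6, 235.7, 142.6]
tcp_rot: [-180.0, 0.0, -169.7]
ft_force: [2.3, -0.6, -1.6]
finger_gap: 38.3
grip_force: 42.4
```

Request:
{"fn": "play_rows", "kwargs": {
  "increments": [
    [-1,[-4.4,0,9],0],
    [-1,[0,0,0],0],
    [-1,[0,0,0],0]
  ]
}}

```text
time: 35.9
tool_pos: [561.0, 236.6, 132.1]
tcp_rot: [180.0, -0.1, -169.7]
ft_force: [3.7, 0.9, -5.6]
finger_gap: 38.5
grip_force: 42.1
```

Request:
{"fn": "play_rows", "kwargs": {
  "increments": [
    [-1,[-2.2,0,4.5],0],
    [-1,[0,0,0],0],
    [-1,[0,0,0],0]
  ]
}}

```text
time: 36.15
tool_pos: [563.1, 236.9, 128.1]
tcp_rot: [-180.0, -0.0, -169.7]
ft_force: [2.8, -0.8, -4.6]
finger_gap: 38.7
grip_force: 42.1
```

Request:
{"fn": "play_rows", "kwargs": {
  "increments": [
    [-1,[-4.4,0,9],0],
    [-1,[0,0,0],0],
    [-1,[0,0,0],0]
  ]
}}

```text
time: 36.4
tool_pos: [567.4, 237.6, 118.8]
tcp_rot: [-180.0, -0.1, -169.7]
ft_force: [2.0, 0.5, -4.2]
finger_gap: 38.7
grip_force: 42.1
```

Request:
{"fn": "play_rows", "kwargs": {
  "increments": [
    [-1,[-2.2,0,4.5],0],
    [-1,[0,0,0],0],
    [-1,[0,0,0],0]
  ]
}}

```text
time: 36.65
tool_pos: [569.5, 238.1, 114.8]
tcp_rot: [-180.0, -0.0, -169.7]
ft_force: [1.4, 0.7, -5.2]
finger_gap: 38.5
grip_force: 42.2
```

Request:
{"fn": "play_rows", "kwargs": {
  "increments": [
    [-1,[-1.3,0,2.7],0],
    [-1,[0,0,0],0],
    [-1,[0,0,0],0]
  ]
}}

```text
time: 36.9
tool_pos: [570.8, 238.2, 112.2]
tcp_rot: [-180.0, -0.0, -169.7]
ft_force: [0.5, -0.4, -6.8]
finger_gap: 38.7
grip_force: 42.2
```

Nearly home. Push until it bottoms.

Request:
{"fn": "play_rows", "kwargs": {
  "increments": [
    [-1,[-1.3,0,2.7],0],
    [-1,[0,0,0],0],
    [-1,[0,0,0],0]
  ]
}}

```text
time: 37.15
tool_pos: [571.8, 238.5, 110.1]
tcp_rot: [-180.0, -0.1, -169.7]
ft_force: [-5.1, -1.7, 0.7]
finger_gap: 38.3
grip_force: 42.8
```

Request:
{"fn": "play_rows", "kwargs": {
  "increments": [
    [-1,[-1.3,0,2.7],0],
    [-1,[0,0,0],0],
    [-1,[0,0,0],0]
  ]
}}

```text
time: 37.4
tool_pos: [572.2, 238.5, 110.0]
tcp_rot: [-180.0, -0.2, -169.7]
ft_force: [-21.2, -6.5, 22.0]
finger_gap: 38.7
grip_force: 45.0
```

It bottomed at the predicted height. Release, rise and check.

Request:
{"fn": "play_rows", "kwargs": {
  "increments": [
    [0.4,[0,0,0],0],
    [0.4,[0,0,0],0],
    [0.4,[0,0,0],0],
    [0.4,[0,0,0],0],
    [0.4,[0,0,-20],0],
    [0.4,[0,0,-40],0],
    [0.4,[0,0,-40],0],
    [0.4,[0,0,-20],0],
    [0.4,[20,30,0],0],
    [0.4,[20,30,0],0],
    [0.4,[20,30,0],0],
    [0.4,[0,0,0],0]
  ]
}}

```text
time: 38.4
tool_pos: [494.9, 321.0, 227.5]
tcp_rot: [179.8, -0.0, -169.5]
ft_force: [0.1, -1.2, 0.5]
finger_gap: 59.8
grip_force: 0.0
```

Request:
{"fn": "play_rows", "kwargs": {
  "increments": [
    [0.4,[20,30,0],0],
    [0.4,[20,30,0],0],
    [0.4,[0,0,0],0],
    [0.4,[0,0,0],0]
  ]
}}

```text
time: 38.73
tool_pos: [447.4, 369.9, 227.2]
tcp_rot: [180.0, 0.0, -169.5]
ft_force: [0.5, 0.6, -0.5]
finger_gap: 59.8
grip_force: 0.0
```

Run:
```python
from h import *
t=sense();print(t["tool_pos"],t["ft_force"],t["finger_gap"])
for n in("scene","top"):
    s=snapshot(n); print(n); oranges(s,150 if n=="top" else 134,40)
    for q in ("tube_c_centre","mug","spray_bottle","jar_grit","spirit_lamp","scale"):
        for r in pinpoint(q,s):
            if r["p"]>.4: print(q,round(r["p"],2),w(s,r["xyz"]).round())
```

```text
[447.44890694 369.92129104 227.20275658] [ 0.48907293  0.60173344 -0.50284783] 59.76867843163462
scene
[220. 142.] [214 136  13  13 117] [568.7 263.3 134. ]
[234. 153.] [228 147  13  14 131] [577.1 173.  134. ]
[324. 210.] [316 203  16  15 195] [ 649.3 -198.9  134. ]
[313. 234.] [305 226  17  16 230] [ 577.8 -259.   134. ]
[233. 292.] [220 288  27  10 194] [ 353.3 -326.8  134. ]
tube_c_centre 0.92 [420.  36.  67.]
tube_c_centre 0.68 [607. -86.  62.]
tube_c_centre 0.66 [437. 117.  61.]
tube_c_centre 0.61 [577. 237.  97.]
mug 0.74 [ 364. -257.    2.]
mug 0.54 [602. 163. 105.]
spray_bottle 0.91 [765. -73.   1.]
spray_bottle 0.73 [603. 164. 105.]
jar_grit 0.73 [594. 243.  86.]
jar_grit 0.72 [500.  11.  -2.]
spirit_lamp 0.58 [769. -75.   3.]
spirit_lamp 0.57 [730.  31.  -1.]
scale 0.68 [397. 283.  -2.]
top
[306. 169.] [300 164  12  11 102] [ 654.6 -184.7  150. ]
[326. 192.] [320 187  12  11 103] [ 582.6 -245.1  150. ]
[199. 197.] [193 191  13  12 122] [569.8 150.4 150. ]
[172. 200.] [166 194  12  13 122] [560.  234.2 150. ]
tube_c_centre 0.66 [440. 111.  65.]
tube_c_centre 0.61 [422.  41.  64.]
tube_c_centre 0.56 [611. -84.  64.]
tube_c_centre 0.47 [587. 241.  96.]
mug 0.77 [ 366. -255.   -0.]
mug 0.73 [ 625. -217.    1.]
spray_bottle 0.94 [772. -72.   1.]
spray_bottle 0.53 [605. 206.  -1.]
jar_grit 0.63 [501.   9.  -2.]
spirit_lamp 0.8 [735.  32.  -1.]
scale 0.93 [394. 280.   1.]
```

Checks agree with C fully home, leaning slightly less than A did. All bystanders are where they were and the gripper is clear of everything, so I'm handing in.

```bash
python3 -c "
from bench import *
print(hand_in())"
```

```text
the job is handed in; nothing more can be done
None
```

The job is handed in but returned no verdict; by my last camera check the loaded tubes (right-hand caddy tube and bench tube C) are fully home in the caddy, the two empties (left-hand caddy tube and bench tube D) stand upright in crate cells, and the bystanders are where they started.

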